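Hold a milling blank in the datum corner

ROBOT

A 6-joint arm with a two-finger parallel gripper is mounted at the origin on a cart in front of the work surface, level with it; the furniture and walls round the work are solid. World frame = base frame: x ahead of the robot, y to its left, z up, the work surface at z = 0. Lengths are in m, angles in degrees, forces in N, time in s.
With the tool pointing down it reaches from about 0.325 to 0.85 m from the base axis. Payload 15.5 kg.
Tool frame: the origin (TCP) lies midway between the tips of the shut fingers; the grasp point (between the pads) lies 19 mm behind it; y points along the fingers, x is the direction in which the jaws open and shut, and the axes are right-handed (so a half turn about y gives the same grasp; the last joint's range is limited). The gripper opens to 91 mm and grips with 3 to 60 N. Pads are 32 mm wide; open, the fingers measure 118 mm over their backs; the gripper's body (76 mm by 178 mm) begins 60 mm behind the grasp point.
Start: joints at [-81.503, 28.281, 77.091, -0, 74.628, -5.472], TCP at [0.151, -0.607, 0.214] pointing down, gripper open.
Joint ranges: [-166.48, 166.48], [-47.26, 123.95], [12.59, 153.08], [-70.14, 250.14], [6.76, 159.57], [-176.63, 176.63]. Speed limits (degrees/s): [108.29, 108.29, 147.25, 172.46, 172.46, 172.46].

INTERFACE

Orientations are given as a 3x3 rotation matrix whose columns are the frame's x, y, z axes.
In Python, from bench import ctrl gives the robot as it stands. The module is installed in compiled form; this text tells all that it offers. Calls block until the motion is done:
- ctrl.goto(position, orientation): joint-space move of the TCP to a pose.
- ctrl.move_l(position, vel=0.15, ori=None, contact_N=None): straight line of the TCP; ori=None keeps the orientation; vel is the mean speed in m/s. With contact_N (N) it stops when the force on the tool has changed by that much, and returns True; else False.
- ctrl.movej(angles): joint-space move.
- ctrl.command_gripper(opening): opening from 0.0 (shut) to 1.0 (fully open); the grip force is fixed at half the most; returns when the fingers have stopped.
- ctrl.sleep(seconds).
- ctrl.ik(position, orientation): joint angles nearest the present ones, or None.
- ctrl.read_camera(name): name is "scene" or "top" or "wrist"; returns the picture (400x640x3 uint8, blue, green, red); there is no depth.
- ctrl.camera_params(name): a dict with "fx", "fy", "cx", "cy" (pixels), "pose" (4x4, takes a point from camera to world coordinates); the wrist camera has in their place "T_tool_cam" (4x4, takes a point from camera to tool coordinates, whose origin is the TCP and whose axes are the tool frame's). Camera axes: x right, y up, looking along -z (the intrinsics and any distortion apply to the point x, -y, -z); pixel columns grow to the right and rows downward; lengths in m; the calibration is good to about 2 mm. The wrist camera is an equidistant fisheye: a pixel r from the principal point sees the ray r / f radians off the axis. A picture is of the moment at which its call begins: read the wrist's pose just before it. camera_params takes no time and is no camera call.
A pose or a line that the arm cannot do raises ctrl.MotionError and nothing moves.
- ctrl.sign_off(): hands the job in, once; it reports no verdict.
Readings, each from a call of its own:
- ctrl.current_t(): time.
- ctrl.current_q(): joint angles.
- ctrl.current_dq(): joint speeds.
- ctrl.current_effort(): joint torques, N m.
- ctrl.current_tool_pos(): TCP position.
- ctrl.current_eef_rot(): TCP orientation.
- ctrl.current_contact_force(): force on the tool from outside, world axes, zero at the start.
- ctrl.current_wrist_torque(): the same for the moment, N m.
- ctrl.current_grip_width(): opening from 0.0 (shut) to 1.0 (fully open).
Only numpy, scipy, OpenCV 4.12 (cv2) and the standard library are available. Lean on these libraries where they do the work, as an engineer would, in place of code of your own. Each camera call takes 0.05 s, during which the arm holds its last target.

TASK

Grip the pink resin blank, lift it over to the aluminium corner jig and lower it flat onto the jig's plate, clear of the two brass stops, with its long side lying along the longer (far) stop. Then slide it on the plate into the corner until it pushes both sprung stops fully home at once, and finish like that: still gripping the blank and pressing it flat and square against both stops. Leave the ivory blank, the dropper bottle and the yellow jaw model where they stand.

Things in the scene. Friction and masses are not known exactly. Their poses are not given: they have to be found in the camera images.
- pink_blank: Pink rectangular resin milling blank, the workpiece, loose and upright on the bench: 44 mm along its x, 66 mm along its y, 50 mm high, 0.12 to 0.24 kg, a darker disc 20 mm wide on the middle of its top. Origin: centre of its underside, z up; a half turn about z changes nothing. Grip it near the top across the 44 mm (along its x), so that the fingers pass over the jig's low stops.
- ivory_blank: Ivory blank of the same size and shape as the pink one, loose; not wanted, leave it standing. Origin: centre of its underside, z up.
- corner_jig: Fixed jig on the bench: aluminium plate 150 mm (its x) by 170 mm (its y), top 10 mm over the bench, with two sprung brass stop bars at right angles, on its far (+x) and left (+y) side, each backed by a blue rail; stops and rails are at most 24 mm over the bench. Origin: centre of its underside, z up. The plate before the stops, towards -x and -y, is bare.
- home (a point): Point on the jig's plate (fixed, 10 mm over the bench, jig axes; at x = +4, y = -2 mm of the jig's frame): the centre of the blank's underside when it stands square (its x and y along the jig's, or half a turn round) with both stops fully home.
- far_stop (a joint): Travel of the far stop bar along the jig's +x, in m: 0 out, 0.006 fully home against a hard end. Spring: about 2.1 N to start it, 5.7 N at home; springs back when let go.
- left_stop (a joint): Travel of the left stop bar along the jig's +y, in m: 0 out, 0.006 fully home against a hard end. Spring: about 2.1 N to start it, 5.7 N at home; springs back when let go.
- far_face (a point): Middle of the far stop's brass face, which looks to the jig's -x (moves with the bar); unpressed at x = +20, y = -15, z = 17 mm of the jig. The bar is 60 mm long along the jig's y, 12 mm high, 10 mm thick; the blue rail behind it begins 19 mm behind the unpressed face.
- left_face (a point): Middle of the left stop's brass face, which looks to the jig's -y (moves with the bar); unpressed at x = -5, y = +25, z = 17 mm of the jig. The bar is 34 mm long along the jig's x, 12 mm high, 10 mm thick; the blue rail behind it begins 19 mm behind the unpressed face.
- dropper_1: Brown glass dropper bottle with black top, 33 mm wide, 102 mm high, standing loose behind the work; leave it. Origin: centre of its underside.
- cast_yellow: Yellow plaster jaw model on a round base, 64 x 70 mm, 55 mm high, loose; leave it. Origin: centre of its underside.
Not all that is in view belongs to the job. Of the things shaped like the corner_jig, the aluminium one is meant. Of the things shaped like the pink_blank, the pink one is meant.

How it is judged (in metres and radians):
On the way, in this order (a step that is already met when the one before it is completed fails the run):
1. the pink blank is gripped and lifted clear of the bench (height (world z) of pink_blank above 0.03 m and contact force between the fingers and pink_blank above 4 N), for 0.2 s.
2. the gripped blank is lowered flat onto the jig's plate, both stops still out (z of pink_blank in the frame of corner_jig between 0.007 and 0.013 m and angle between pink_blank's own z axis and vertical below 0.06 rad and contact force between the fingers and pink_blank above 4 N and horizontal distance between pink_blank and corner_jig below 0.075 m and value of joint each of far_stop, left_stop below 0.002 m), for 0.2 s.
At the end, for the whole second after the job is handed in: The fingers still grip the pink blank (over 4 N); it is still, flat on the jig plate (within 3 mm, 0.06 rad), square to the jig within 0.06 rad, long side along the far stop, and itself holds both stops more than 4.5 of their 6 mm in (over 4 N on the jig) (z of pink_blank in the frame of corner_jig between 0.007 and 0.013 m and angle between pink_blank's own z axis and vertical below 0.06 rad and contact force between the fingers and pink_blank above 4 N and value of joint each of far_stop, left_stop above 0.0045 m and x of pink_blank in the frame of corner_jig between -0.0005 and 0.008 m and y of pink_blank in the frame of corner_jig between -0.006 and 0.002 m and angle between the x axis of pink_blank and the x axis of corner_jig, either way round below 0.06 rad and linear speed of pink_blank below 0.01 m/s and contact force between pink_blank and corner_jig above 4 N); the arm keeps its last pose, push and grip.
It fails at once if the ivory blank moved more than 20 mm (distance of ivory_blank from where it was at the start of the episode above 0.02 m).
It fails at once if the dropper bottle moved more than 20 mm (distance of dropper_1 from where it was at the start of the episode above 0.02 m).
It fails at once if the yellow jaw model moved more than 20 mm (distance of cast_yellow from where it was at the start of the episode above 0.02 m).
It also fails if it takes over 42 s, if anything falls off the work surface, if the arm or the gripper's body presses on something with over 40 N, if the wrist force passes 120 N, or if a joint passes its speed limit or range.

## Working session

There is one attempt and no reset: what is moved stays moved. The work goes in short steps, each a Python script; the robot and the scene stay as the last script left them, time stands still between calls to the robot, and variables do not carry over. Pictures are saved under pics/ and viewed, and the job is handed in when it is done.

```bash
mkdir -p pics
python3 - <<'E'
from bench import ctrl
import cv2,numpy as np
np.set_printoptions(precision=4,suppress=True)
for n in("scene","top","wrist"):
    im=ctrl.read_camera(n);cv2.imwrite(f"pics/{n}0.png",im)
    print(n,ctrl.camera_params(n))
print(ctrl.current_t(),ctrl.current_eef_rot())
E
```

```text
scene {'fx': 391.25481713870073, 'fy': 391.25481713870073, 'cx': 322.939408595447, 'cy': 196.2003450553475, 'pose': array([[-0.9213,  0.2767, -0.2731,  0.2607],
       [-0.3885, -0.6799,  0.622 ,  0.8004],
       [-0.0136,  0.6792,  0.7339,  0.7403],
       [ 0.    ,  0.    ,  0.    ,  1.    ]])}
top {'fx': 391.24727813384294, 'fy': 391.24727813384294, 'cx': 322.20185307143777, 'cy': 193.5396100876152, 'pose': array([[-0.0233,  0.9906, -0.1347,  0.3929],
       [-0.999 , -0.0282, -0.0349,  0.2066],
       [-0.0384,  0.1338,  0.9903,  0.8731],
       [ 0.    ,  0.    ,  0.    ,  1.    ]])}
wrist {'fx': 309.70691628693146, 'fy': 309.70691628693146, 'cx': 323.3218111253194, 'cy': 198.57751315166234, 'T_tool_cam': array([[ 1.    , -0.0004, -0.0001, -0.0008],
       [-0.    ,  0.2686, -0.9632, -0.1707],
       [ 0.0004,  0.9632,  0.2686,  0.0761],
       [ 0.    ,  0.    ,  0.    ,  1.    ]])}
0.15 [[ 0.2414 -0.0001  0.9704]
 [-0.9704  0.0009  0.2414]
 [-0.0009 -1.      0.0001]]
```

View pics/scene0.png

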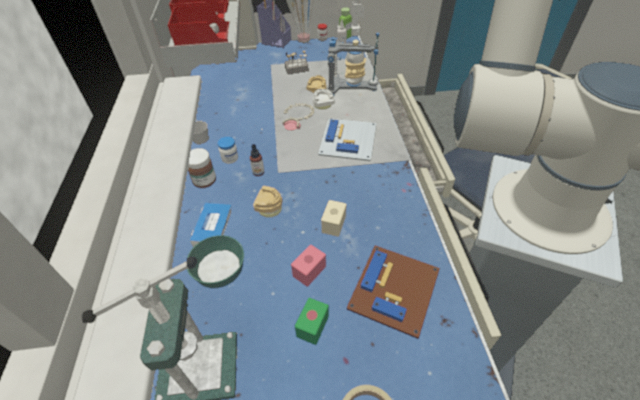

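View pics/top0.png

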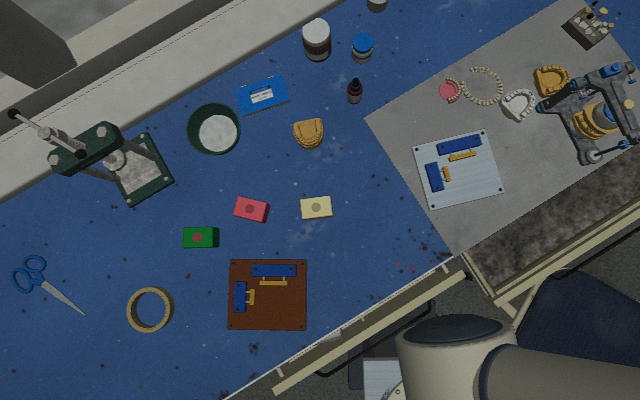

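The top picture shows these candidates. For the blank: pink (251,209), ivory (316,208), green (200,237). For the jig: aluminium (459,169), brown (267,295). I choose the pink blank and the aluminium jig, and crop in to check both.

Run:
```python
import cv2
im=cv2.imread("pics/top0.png")
cv2.imwrite("pics/c1.png",cv2.resize(im[185:235,220:300],None,fx=10,fy=10,interpolation=cv2.INTER_CUBIC))
cv2.imwrite("pics/c2.png",cv2.resize(im[122:218,405:511],None,fx=6,fy=6,interpolation=cv2.INTER_CUBIC))
```

```text
(no output)
```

View pics/c1.png

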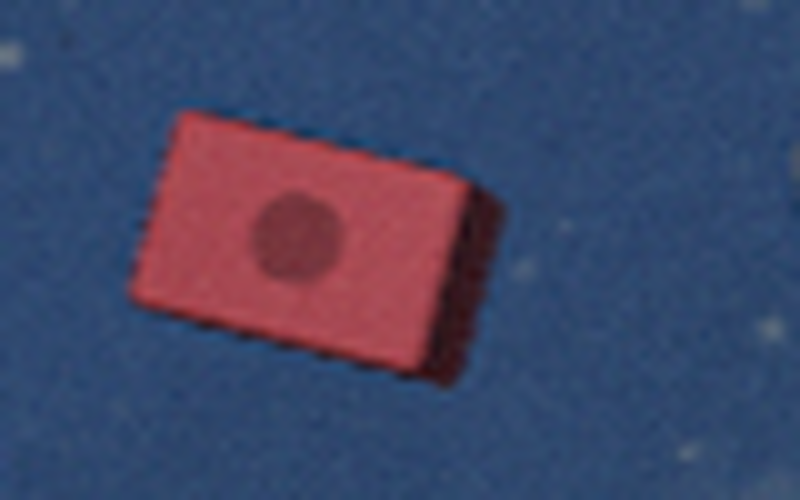

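View pics/c2.png

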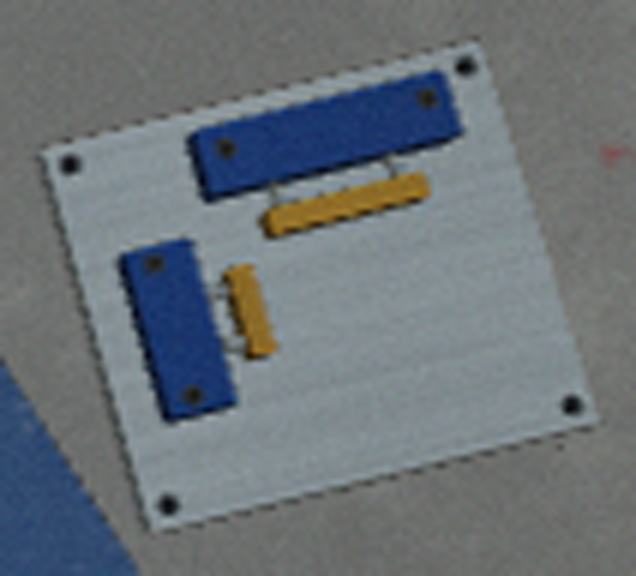

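Both picks check out: the pink blank has its darker disc at about (249.4,208.3), and the jig is the bare aluminium one with the long brass bar on its upper (+x) side. Next I fit their poses.

```bash
cat > h.py <<'E'
from bench import ctrl
import cv2,numpy as np
from scipy.optimize import least_squares
np.set_printoptions(precision=4,suppress=True)
def proj(n,P):
    c=ctrl.camera_params(n);T=np.linalg.inv(c["pose"]);p=np.atleast_2d(P)@T[:3,:3].T+T[:3,3]
    return np.c_[c["cx"]+c["fx"]*p[:,0]/-p[:,2],c["cy"]-c["fy"]*p[:,1]/-p[:,2]]
def tf(v,L):
    L=np.asarray(L,float);c,s=np.cos(v[2]),np.sin(v[2])
    return np.c_[v[0]+c*L[:,0]-s*L[:,1],v[1]+s*L[:,0]+c*L[:,1],L[:,2]]
def fit(n,L,px,v0):
    r=least_squares(lambda v:(proj(n,tf(v,L))-px).ravel(),v0)
    return r.x,np.sqrt(np.mean(r.fun**2))
E
python3 - <<'E'
from h import *
def src(p,s,o): return (np.array(p)+.5)/s-.5+np.array(o)
b=src([(180,110),(470,182),(415,370),(135,298)],10,(220,185))
j=src([(45,152),(480,42),(597,418),(150,528)],6,(405,122))
LB=[(.022,.033,.05),(.022,-.033,.05),(-.022,-.033,.05),(-.022,.033,.05)]
LJ=[(.075,.085,.01),(.075,-.085,.01),(-.075,-.085,.01),(-.075,.085,.01)]
vb,e=fit("top",LB,b,[.4,.3,0]);print("blank",vb,np.degrees(vb[2]),e)
vj,e2=fit("top",LJ,j,[.4,-.1,0]);print("jig",vj,np.degrees(vj[2]),e2)
s=cv2.imread("pics/scene0.png")
for p in list(proj("scene",tf(vb,LB)))+list(proj("scene",tf(vj,LJ+[(.02,-.045,.023),(.02,.015,.023),(-.022,.025,.023),(.012,.025,.023)]))):
    cv2.circle(s,tuple(np.round(p*16).astype(int)),16,(0,255,0),1,shift=4)
a=cv2.resize(s[235:295,280:340],None,fx=6,fy=6,interpolation=2);c=cv2.resize(s[110:170,310:382],None,fx=6,fy=6,interpolation=2)
cv2.imwrite("pics/ov.png",np.hstack([a,c]))
R=ctrl.current_eef_rot()
print(ctrl.current_tool_pos())
E
```

```text
blank [ 0.4771  0.3912 -0.2688] -15.402245887900994 0.6473094241569215
jig [ 0.5574 -0.0642  0.2155] 12.34679551541197 0.7963103985571608
[ 0.1508 -0.6062  0.2135]
```

View pics/ov.png

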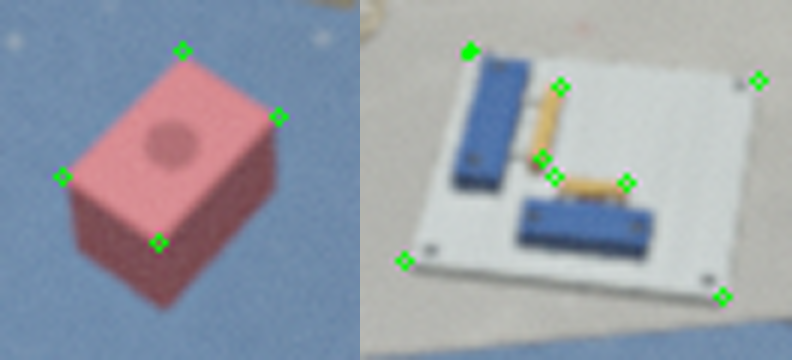

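View pics/wrist0.png

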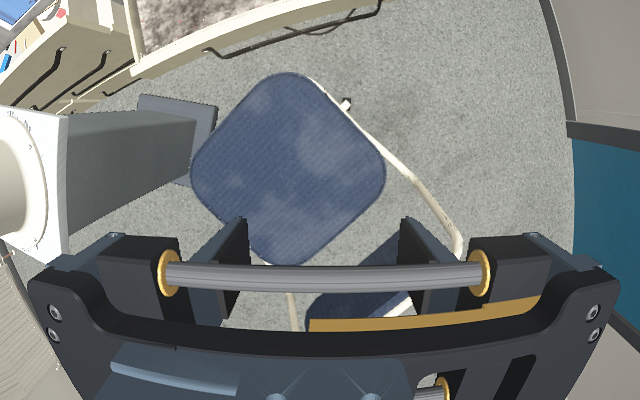

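The scene-camera overlay agrees with the top-camera fits to about 1 px: the blank's top corners and the jig's stop edges line up. Next I check reachability for both grasp flips and move to hover over the blank.

```bash
cat >> h.py <<'E'
VB=np.array([0.4771,0.3912,-0.2688]); VJ=np.array([0.5574,-0.0642,0.2155])
def ori(yaw,s=1):
    x=s*np.array([np.cos(yaw),np.sin(yaw),0]);y=np.array([0,0,-1.]);return np.c_[x,y,np.cross(x,y)]
def wproj(P,pos,R):
    c=ctrl.camera_params("wrist");T=c["T_tool_cam"]
    p=(np.atleast_2d(P)-pos)@R; p=(p-T[:3,3])@T[:3,:3]
    q=np.c_[p[:,0],-p[:,1],-p[:,2]];rr=np.hypot(q[:,0],q[:,1]);th=np.arctan2(rr,q[:,2])
    return np.c_[c["cx"]+c["fx"]*th*q[:,0]/rr,c["cy"]+c["fy"]*th*q[:,1]/rr]
LB=[(.022,.033,.05),(.022,-.033,.05),(-.022,-.033,.05),(-.022,.033,.05)]
LJ=[(.075,.085,.01),(.075,-.085,.01),(-.075,-.085,.01),(-.075,.085,.01)]
LS=[(.02,-.045,.023),(.02,.015,.023),(-.022,.025,.023),(.012,.025,.023)]
E
python3 - <<'E'
from h import *
for s in(1,-1):
    print(s,ctrl.ik([*VB[:2],.02],ori(VB[2],s)),ctrl.ik([*VJ[:2],.03],ori(VJ[2],s)))
E
```

```text
1 [33.8068 40.9575 88.325  -0.     50.7175 49.2079] [-12.6679  37.0951  96.3591  -0.      46.5458 -25.0151]
-1 [  33.8068   40.9575   88.325    -0.       50.7175 -130.7921] [-12.6679  37.0951  96.3591  -0.      46.5458 154.9849]
```

Run:
```python
from h import *
q=ctrl.current_q()
ctrl.move_l([0.151,-0.55,0.33],vel=0.3)
ctrl.goto([*VJ[:2],.27],ori(VJ[2]))
p,R=ctrl.current_tool_pos(),ctrl.current_eef_rot();im=ctrl.read_camera("wrist");np.savez("w1.npz",p=p,R=R)
cv2.imwrite("pics/w1.png",im)
for x in wproj(tf(VJ,LJ+LS),p,R): cv2.circle(im,tuple(np.round(x*16).astype(int)),32,(0,255,0),1,shift=4)
cv2.imwrite("pics/w1o.png",im)
ctrl.goto([*VB[:2],.15],ori(VB[2]))
p,R=ctrl.current_tool_pos(),ctrl.current_eef_rot();im=ctrl.read_camera("wrist");np.savez("w2.npz",p=p,R=R)
cv2.imwrite("pics/w2.png",im)
for x in wproj(tf(VB,LB),p,R): cv2.circle(im,tuple(np.round(x*16).astype(int)),32,(0,255,0),1,shift=4)
cv2.imwrite("pics/w2o.png",im)
print(ctrl.current_t(),p)
```

```text
4.8417 [0.4778 0.3906 0.1503]
```

View pics/w1o.png

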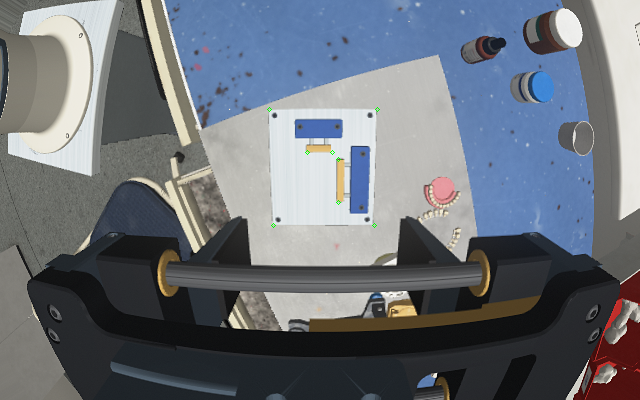

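View pics/w2o.png

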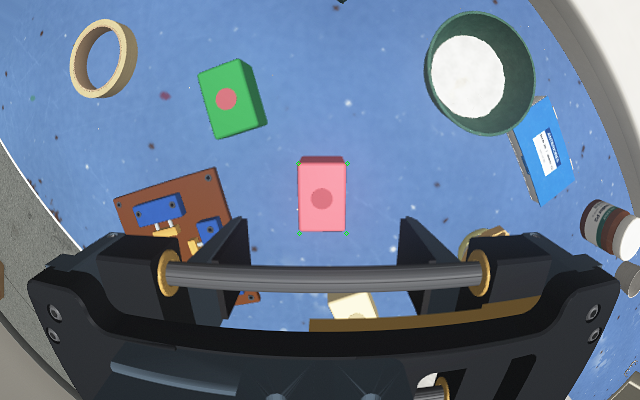

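The wrist overlay puts the pink blank centred between the fingers and square to them, with its corners at (299,163)–(346,232). The jig overlay is within about 2 px. I refine the jig pose from an enlarged crop.

Run:
```python
import cv2
im=cv2.imread("pics/w1.png");cv2.imwrite("pics/c3.png",cv2.resize(im[100:232,260:388],None,fx=4.5,fy=4.5,interpolation=2))
```

```text
(no output)
```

View pics/c3.png

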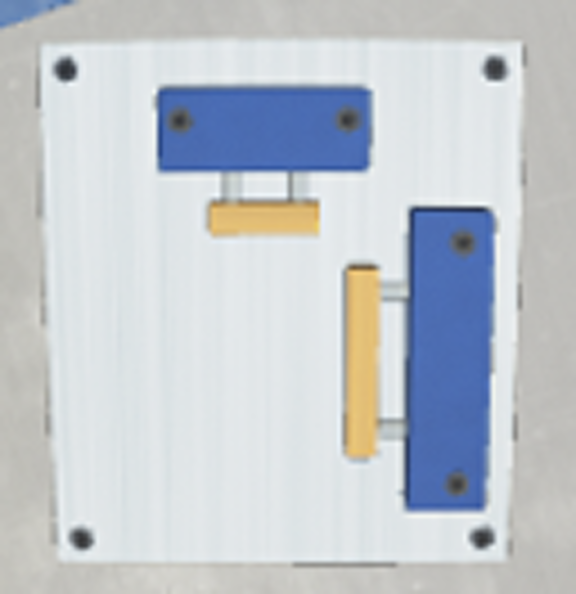

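Run:
```python
from h import *
d=np.load("w1.npz");p,R=d["p"],d["R"]
px=(np.array([(522,42),(508,562),(60,562),(42,45),(345,458),(346,265),(208,234),(319,234)])+.5)/4.5-.5+np.array([260,100])
L=LJ+LS
for i in(slice(0,8),slice(0,4),slice(4,8)):
    r=least_squares(lambda v:(wproj(tf(v,L[i]),p,R)-px[i]).ravel(),VJ)
    print(r.x,np.degrees(r.x[2]),np.round(r.fun.reshape(-1,2),1).tolist())
```

```text
[ 0.5554 -0.0645  0.2181] 12.493401363995542 [[0.5, -0.6], [0.1, 0.1], [-0.6, 0.4], [-1.1, -0.8], [0.3, 0.1], [0.3, 0.5], [-0.0, 0.3], [0.4, 0.1]]
[ 0.5559 -0.0648  0.2178] 12.481494927031232 [[0.8, -0.3], [0.4, 0.4], [-0.4, 0.6], [-0.8, -0.5]]
[ 0.555  -0.0643  0.2177] 12.475628383457346 [[0.0, -0.2], [0.1, 0.3], [-0.3, 0.0], [0.2, -0.1]]
```

```bash
sed -i 's/VJ=np.array(.*/VJ=np.array([0.5557,-0.0645,0.2178])/' h.py
python3 - <<'E'
from h import *
ctrl.move_l([*VB[:2],.020],vel=0.15)
ctrl.command_gripper(0.0)
print(ctrl.current_grip_width()*91,ctrl.current_tool_pos(),ctrl.current_contact_force())
ctrl.move_l([*VB[:2],.13],vel=0.15)
print(ctrl.current_grip_width()*91,ctrl.current_contact_force())
P=tf(VJ,[(-.014,-.020,.13)])[0]
ctrl.goto(P,ori(VJ[2]))
p,R=ctrl.current_tool_pos(),ctrl.current_eef_rot()
cv2.imwrite("pics/w3.png",ctrl.read_camera("wrist"));cv2.imwrite("pics/s3.png",ctrl.read_camera("scene"))
print(p-P,ctrl.current_t(),ctrl.current_contact_force(),ctrl.current_wrist_torque())
E
```

```text
43.91671025937361 [0.477  0.3912 0.02  ] [-0.7153  0.2521  0.7803]
43.54897589008991 [-0.1225 -0.1694 -2.478 ]
[ 0.0001  0.0007 -0.0001] 9.3833 [ 0.3447 -0.0643 -2.164 ] [ 0.0256 -0.1034 -0.0128]
```

View pics/w3.png

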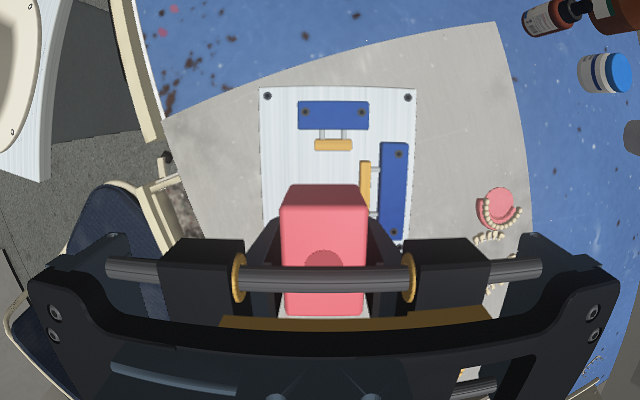

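View pics/s3.png

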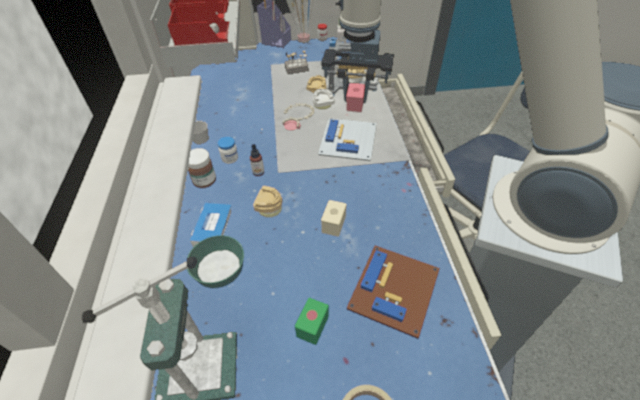

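The wrist view shows the blank gripped square at about (323,250), short of both stops. Other objects haven't moved. I lower until contact.

Run:
```python
from h import *
P=tf(VJ,[(-.014,-.020,.036)])[0]
ctrl.move_l(P,vel=0.1)
f0=ctrl.current_contact_force()
print(ctrl.move_l(P-[0,0,.012],vel=0.012,contact_N=6))
print(f0,ctrl.current_contact_force(),ctrl.current_wrist_torque(),ctrl.current_tool_pos(),ctrl.current_grip_width()*91)
ctrl.sleep(.3)
print(ctrl.current_contact_force(),ctrl.current_wrist_torque(),ctrl.current_tool_pos()-P,ctrl.current_t())
cv2.imwrite("pics/w4.png",ctrl.read_camera("wrist"))
```

```text
True
[ 0.2682  0.2425 -1.3916] [-0.5818 -0.8504  5.8016] [ 0.0188 -0.0532  0.0169] [ 0.5464 -0.0871  0.0299] 43.77878958668067
[-0.5824  0.318   6.6959] [-0.0539 -0.0797  0.068 ] [ 0.     -0.     -0.0061] 11.375
```

View pics/w4.png

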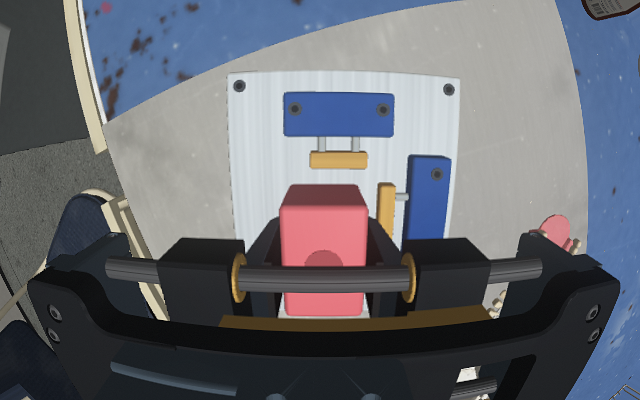

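The blank sits flat on the plate at TCP z ≈ 0.030, pressed with about 8 N, with gaps to both bars. I slide it in with force logging.

```bash
cat > sl.py <<'E'
from h import *
ex=np.array([np.cos(VJ[2]),np.sin(VJ[2]),0]);ey=np.array([-ex[1],ex[0],0])
def st(tag):
    f=ctrl.current_contact_force();d=ctrl.current_tool_pos()-np.array([*VJ[:2],0]);t=ctrl.current_wrist_torque()
    print(tag,"jx %.1f jy %.1f z %.1f | F jx %.1f jy %.1f z %.1f | M"%(d@ex*1e3,d@ey*1e3,d[2]*1e3,f@ex,f@ey,f[2]),t,"w %.2f t %.1f"%(ctrl.current_grip_width()*91,ctrl.current_t()))
    return f@ex,f@ey
E
python3 - <<'E'
from sl import *
st("start")
P=ctrl.current_tool_pos()
P0=P.copy()
for d in(.008,.014):
    P=P0+ex*d;ctrl.move_l(P,vel=.03);st("x")
for d in(.008,.014):
    P=P0+ex*.014+ey*d;ctrl.move_l(P,vel=.03);st("y")
np.save("P.npy",P)
E
```

```text
start jx -14.0 jy -20.0 z 29.9 | F jx -0.5 jy 0.7 z 6.0 | M [ 0.0184 -0.0563 -0.0104] w 43.76 t 11.4
x jx -5.5 jy -20.2 z 29.9 | F jx 1.8 jy -0.1 z 2.2 | M [ 0.0363 -0.3935 -0.0203] w 43.79 t 11.9
x jx -0.9 jy -19.8 z 29.9 | F jx -5.0 jy 0.4 z 7.0 | M [-0.3073  0.7251 -0.1138] w 43.63 t 12.2
y jx -0.5 jy -11.9 z 29.9 | F jx -3.2 jy 0.9 z 5.6 | M [-0.2437  0.4149 -0.0961] w 43.86 t 12.6
y jx -0.2 jy -6.3 z 29.9 | F jx -3.9 jy -3.8 z 3.8 | M [-0.7752  0.3364 -0.1347] w 43.74 t 13.0
```

Both stops are engaging, at about the expected positions. I continue in small diagonal steps.

Run:
```python
from sl import *
P=np.load("P.npy")
for i in range(9):
    P=P+(ex*.0007)+(ey*.0007)
    ctrl.move_l(P,vel=.01);ctrl.sleep(.15);a,b=st(i)
    if min(a,b)<-9 or max(abs(a),abs(b))>16: break
np.save("P.npy",P)
```

```text
0 jx 0.1 jy -5.9 z 29.9 | F jx -7.4 jy -7.9 z 7.1 | M [-1.7354  0.7852 -0.0943] w 43.85 t 13.4
1 jx 0.5 jy -5.4 z 29.9 | F jx -9.6 jy -9.7 z 7.3 | M [-2.2241  1.0959 -0.0876] w 43.65 t 13.8
```

Forces are higher than the springs alone would give, so I look before pushing more.

Run:
```python
from sl import *
st("now")
p,R=ctrl.current_tool_pos(),ctrl.current_eef_rot()
im=ctrl.read_camera("wrist");cv2.imwrite("pics/w5.png",im);np.savez("w5.npz",p=p,R=R)
t=ctrl.read_camera("top");cv2.imwrite("pics/t5.png",t)
a=cv2.resize(im[60:250,220:470],None,fx=3,fy=3,interpolation=2);cv2.imwrite("pics/w5c.png",a)
```

```text
now jx 0.5 jy -5.4 z 29.9 | F jx -9.6 jy -9.7 z 7.3 | M [-2.2241  1.0959 -0.0876] w 43.65 t 13.8
```

View pics/w5c.png

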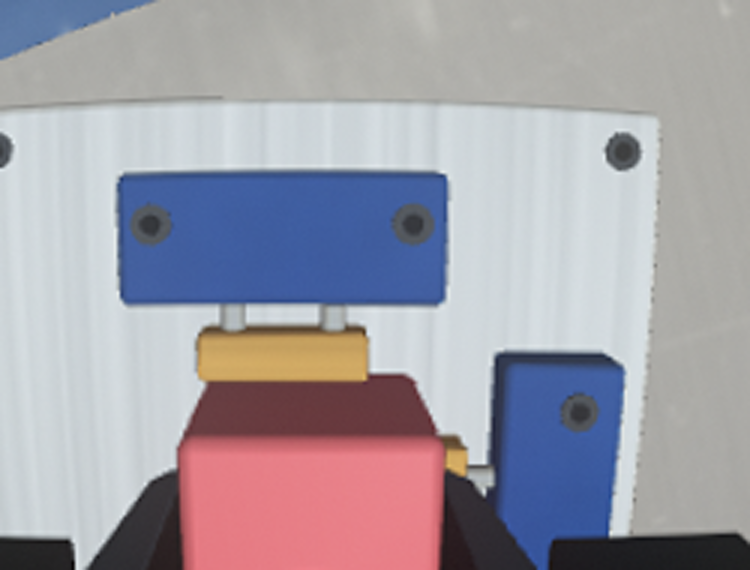

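In the crop, the left bar's gap to its rail is about 23 px (≈4.6 mm of 9) and the far bar's about 26 px (≈5.2 mm). That means roughly 4 mm of travel on both, with the rest of the force being friction. I continue to the hard end.

Run:
```python
from sl import *
P=np.load("P.npy")
gx=gy=True
for i in range(8):
    P=P+(ex*.0005)*gx+(ey*.0005)*gy
    ctrl.move_l(P,vel=.01);ctrl.sleep(.15);a,b=st(i)
    gx=a>-14;gy=b>-14
    if not(gx or gy) or abs(ctrl.current_contact_force()[2])>18: break
np.save("P.npy",P)
p,R=ctrl.current_tool_pos(),ctrl.current_eef_rot()
im=ctrl.read_camera("wrist");cv2.imwrite("pics/w6.png",im);np.savez("w6.npz",p=p,R=R)
a=cv2.resize(im[60:250,220:470],None,fx=3,fy=3,interpolation=2);cv2.imwrite("pics/w6c.png",a)
```

```text
0 jx 0.8 jy -5.0 z 29.9 | F jx -10.6 jy -11.9 z 8.3 | M [-2.5392  1.3155 -0.0703] w 43.49 t 14.3
1 jx 1.2 jy -4.6 z 30.0 | F jx -9.8 jy -12.3 z 9.4 | M [-2.6859  1.4275 -0.1171] w 43.51 t 14.7
2 jx 1.7 jy -4.1 z 30.0 | F jx -12.3 jy -13.1 z 9.7 | M [-2.8212  1.5813  0.0071] w 43.76 t 15.1
3 jx 2.1 jy -3.7 z 30.0 | F jx -12.4 jy -13.4 z 9.1 | M [-2.9212  1.5793 -0.0146] w 43.44 t 15.5
4 jx 2.5 jy -3.2 z 30.0 | F jx -12.7 jy -14.3 z 9.0 | M [-3.0812  1.6909 -0.0054] w 43.74 t 15.9
5 jx 2.7 jy -3.1 z 30.0 | F jx -14.6 jy -14.4 z 12.8 | M [-3.2196  2.1202 -0.0222] w 43.79 t 16.3
```

View pics/w6c.png

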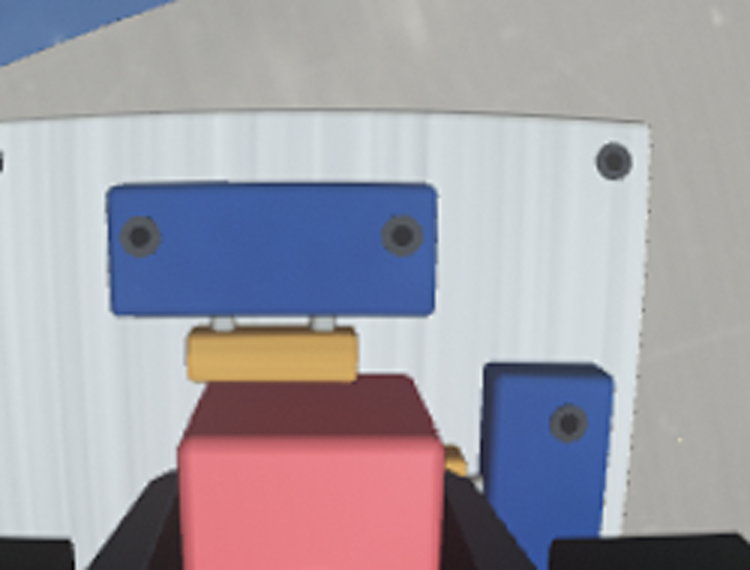

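The gaps are now about 10 px (left) and 16 px (far), so both stops are near home. I press a bit more to see each axis stall on its hard end.

Run:
```python
from sl import *
P=np.load("P.npy")
gx=gy=True
for i in range(6):
    P=P+(ex*.0005)*gx+(ey*.0005)*gy
    ctrl.move_l(P,vel=.01);ctrl.sleep(.15);a,b=st(i)
    gx=a>-19;gy=b>-19
    if not(gx or gy): break
np.save("P.npy",P)
p,R=ctrl.current_tool_pos(),ctrl.current_eef_rot()
im=ctrl.read_camera("wrist");cv2.imwrite("pics/w7.png",im);np.savez("w7.npz",p=p,R=R)
a=cv2.resize(im[60:250,220:470],None,fx=3,fy=3,interpolation=2);cv2.imwrite("pics/w7c.png",a)
```

```text
0 jx 3.1 jy -2.7 z 30.0 | F jx -14.9 jy -14.8 z 12.4 | M [-3.4188  2.1437 -0.0369] w 43.65 t 16.7
1 jx 3.2 jy -2.6 z 30.0 | F jx -19.1 jy -20.0 z 13.8 | M [-4.3619  2.6522  0.1095] w 43.43 t 17.1
```

View pics/w7c.png

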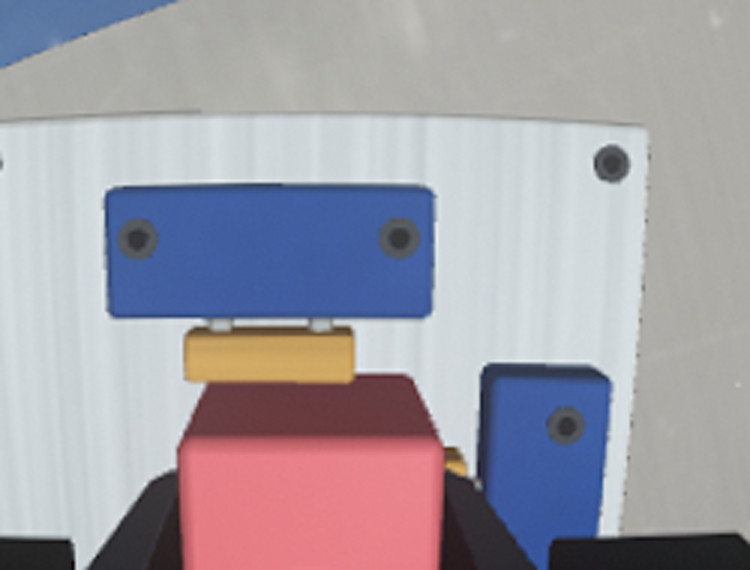

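Both axes stalled together: a 0.5 mm step moved the TCP only 0.1 mm while the force jumped 4–5 N. The blank's outline in the wrist view hasn't changed, so it has neither slipped nor tilted. One last check that it holds steady, with a scene view.

Run:
```python
from sl import *
st("a");ctrl.sleep(.8);st("b")
R=ctrl.current_eef_rot();print("yaw err deg",np.degrees(np.arctan2(R[1,0],R[0,0])-VJ[2]),"tilt",np.degrees(np.arccos(-R[2,1])))
s=ctrl.read_camera("scene");t=ctrl.read_camera("top")
cv2.imwrite("pics/s8.png",np.hstack([cv2.resize(s[60:180,300:400],None,fx=4,fy=4,interpolation=2),cv2.resize(t[110:230,405:505],None,fx=4,fy=4,interpolation=2)]))
```

```text
a jx 3.2 jy -2.6 z 30.0 | F jx -19.5 jy -20.0 z 12.6 | M [-4.4149  2.612   0.1412] w 43.69 t 17.2
b jx 3.2 jy -2.6 z 30.0 | F jx -17.9 jy -19.5 z 14.5 | M [-4.3801  2.575   0.0653] w 44.02 t 18.0
yaw err deg 0.0387371380676786 tilt 0.2638777457078257
```

View pics/s8.png

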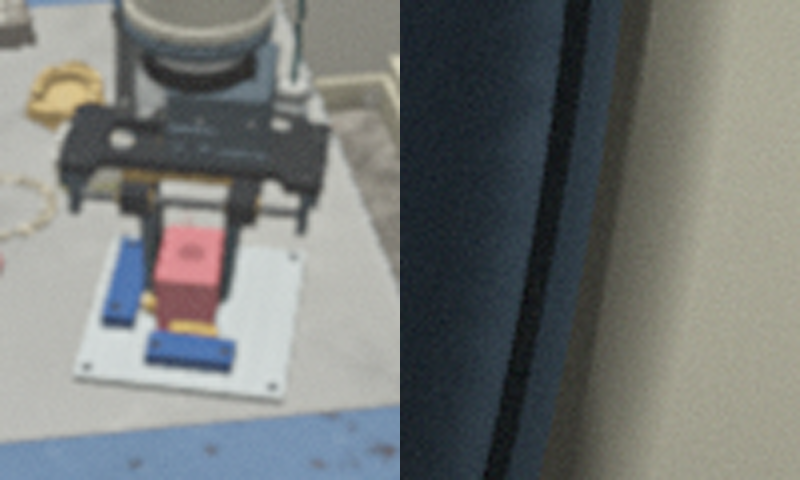

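The scene view (left half) shows the blank upright and square on the plate, against both brass bars. The arm hides the jig in the top view (right half). Forces are steady, so I hand in.

Run:
```python
from bench import ctrl
print(ctrl.sign_off())
```

```text
the job is handed in; nothing more can be done
None
```

I gripped the pink blank across its 44 mm, lifted it and lowered it flat on the aluminium jig's plate about 12 mm clear of both stops. I then slid it into the corner until both stops hit their hard ends, and handed in at about 18 s with it still gripped and pressed there. No verdict was reported.

**Last checks:**
- **Push:** both axes stalled together at about 18–20 N each, with about 14 N pressing down. Readings stayed steady over 0.8 s.
- **Grip and squareness:** the grip held at 44 mm, with the tool 0.04° off the jig's measured yaw and 0.26° from vertical. The wrist view showed no slip or tilt of the blank.
- **Position:** the tool stopped at jig (+3.2, −2.6) mm against home (+4, −2), which is within the 2 mm calibration error.

**Doubts:**
- Before the stall, the sideways forces ran above the spring values. I put that down to friction from pressing the blank on the plate.
- The last top picture was no use because the arm hid the jig. The final state rests on the force readings and the wrist and scene views.
- The other objects had not moved in the scene picture taken after the lift. I did not check them again at the end.

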